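# Set the iris ring of an inspection lens to its red mark

## Task

Two inspection lenses stand upright on the bench. On the one with the blue iris ring, turn that slim ring until its white pointer lines up with the red mark on the black collar, without touching the fixed black collars directly above and below the ring, and let go of it. Leave the lens with the orange ring as it is.

Things in the scene. Friction and masses are not known exactly. Their poses are not given: they have to be found in the camera images.
- blue_collars: Fixed black collars, 36 mm across, above and below the blue ring of the lens to set; its stand cannot move (foot 77 mm across, 14 mm high). Origin on the upright axis at mid-ring, 85 mm above the bench; z up, x from the axis to the red mark, a stripe on top of the upper collar. Upper collar 7.5 to 23 mm above the origin, lower 7.5 to 34 mm below; under it a 30 mm post.
- blue_ring (a joint): Turn of the blue iris ring about the upright axis, rad, growing anticlockwise from above: 0 with its pointer at the red mark; starts at -1.4 to -0.5, stops at -1.5 and 0.8. Ring 50 mm across, 12 mm high (6 mm above and below blue_collars' origin), 7 mm proud of the collars all round: can be gripped across from above clear of the pointer. Friction 0.06 N m; it stays where it is left.
- blue_pointer (a point): Outer end of the blue ring's white pointer, a tab 6 mm wide and 10 mm high that sticks out to 32 mm from the ring's axis, 87 mm above the bench. Behind the lenses, ahead of the robot and a little to its left, stands a tall fixed microscope: its eyepieces reach forward to x = 0.60, between y = 0.09 and 0.21, at heights of 0.19 to 0.30 m; swing the arm past in front of them.
- orange_pointer (a point): Outer end of the white pointer of the other lens, alike in shape and size but with an orange ring; 32 mm from that lens's axis, 87 mm above the bench. To be left as it is.

How it is judged (in metres and radians):
At the end, for the whole second after the job is handed in: The blue ring's white pointer is within 10 degrees of the red mark, and the ring is at rest (value of joint blue_ring between -0.175 and 0.175 rad and velocity of joint blue_ring between -0.05 and 0.05 rad/s); the robot touches nothing.
It fails at once if the robot touches the fixed black collars above or below the blue ring (more than 1 N) (contact force between any of the fingers, the arm and blue_collars above 1 N).
It fails at once if the orange ring is turned (its pointer moves more than 5 mm) (distance of orange_pointer from where it was at the start of the episode above 0.005 m).
It also fails if it takes over 32 s, if anything falls off the work surface, if the arm or the gripper's body presses on something with over 40 N, if the wrist force passes 120 N, or if a joint passes its speed limit or range.

## Robot

A 6-joint arm with a two-finger parallel gripper is mounted at the origin on a cart in front of the work surface, level with it; the furniture and walls round the work are solid. World frame = base frame: x ahead of the robot, y to its left, z up, the work surface at z = 0. Lengths are in mm, angles in rad, forces in N, time in s.
With the tool pointing down it reaches from about 275 to 1000 mm from the base axis. Payload 8.4 kg.
Tool frame: the origin (TCP) lies midway between the tips of the shut fingers; the grasp point (between the pads) lies 19 mm behind it; z points along the fingers, y is the line along which they close (so a half turn about z gives the same grasp; the last joint's range is limited). The gripper opens to 85 mm and grips with 20 to 120 N. Pads are 22 mm wide; open, the fingers measure 114 mm over their backs; the gripper's body (76 mm by 85 mm) begins 54 mm behind the grasp point. The pads swing forward as they close: fully open they stand 13 mm farther back than shut.
Start: joints at [1.149, 0.353, 1.633, -0, 1.155, -0.002], TCP at [254.735, 570.734, 204.881] pointing down, gripper open.
Joint ranges: [-2.63, 2.63], [-0.92, 2.1], [0.06, 2.66], [-1.3, 4.44], [0, 2.69], [-3.02, 3.02]. Speed limits (rad/s): [2.22, 2.22, 2.79, 3.14, 3.14, 3.14].

## Interface

Orientations are given as [roll, pitch, yaw] about the fixed x, y, z axes, in that order (R = Rz(yaw) Ry(pitch) Rx(roll)).
In Python, from rig import telemetry, optics, r gives the robot as it stands.
- The arm moves only by the tool play_rows, never from a script. Its arguments are lists of equal length, an entry for each row: "dp": the shift along the tool's x, y, z in units of 40 mm (1.0 is 40 mm), a list of three; "rot": the turn, a rotation vector about the tool's x, y, z in units of 6 degrees (1.0 is 6 degrees), a list of three. In form: {"dp": [[tx, ty, tz], ...], "rot": [[ax, ay, az], ...]}. A call has 1 to 5 rows; each row is the pose to reach, as a shift and turn from the pose commanded when the call began, along the tool's axes at that moment; what a row does not reach only later rows make up. A row lasts 1/12 s, in which the tool goes at most 41.7 mm and 7.16 degrees, less where a joint would pass 70% of its speed; a pose out of reach is approached as far as the arm can. A call with a gripper value outside its range is refused whole. "fingers" is the opening, from 0 (shut) to 1 (fully open), set as the call begins (left out, the last holds). The fingers move at their own pace and stop on an object; "grip_force" is the grip in N (left out, the last holds). Time passes only in rows, so rows that repeat a pose let the fingers close. It gives the time, the measured TCP pose, the force, the opening and the grip force at its end, in the units of the state.
- telemetry.sense(): the state, without advancing time (a new reading comes with each control period).
- optics.grab_frame(name): name is "side" or "top" or "wrist"; returns a dict with "color" (480x640x3 uint8, red, green, blue), "mtx" (3x3 intrinsics, pixels), "D" ([k1, k2, p1, p2, k3] as OpenCV has them; the pictures are not rectified), "R" (3x3) and "t" (3): a world point X has camera coordinates R X + t; the wrist camera has in their place "mount" (4x4, takes a point from camera to tool coordinates, whose origin is the TCP and whose axes are the flange's). Camera axes: x right, y down, z forward; pixel columns grow to the right and rows downward; lengths in mm; the calibration is good to about 2 mm. A picture is of the moment at which its call begins: read the wrist's pose just before it. There is no depth.
- r.sign_off(): hands the job in; it is judged then, once.
The state is a dict: "clock": time; "qpos": joint angles; "qvel": joint speeds; "joint_efforts": joint torques, N m; "eef_pos": TCP position; "tcp_rot": TCP orientation; "contact_force": force on the tool from outside, world axes, zero at the start; "wrist_torque": the same for the moment, N m; "opening": opening from 0.0 (shut) to 1.0 (fully open); "grasp_force": force on a finger pad.
Only numpy, scipy, OpenCV 4.12 (cv2) and the standard library are available. Lean on these libraries where they do the work, as an engineer would, in place of code of your own. Each camera call takes 0.05 s, during which the arm holds its last target. There are 200 camera calls.

## Working session

There is one attempt and no reset: what is moved stays moved. The work goes in short steps, Python scripts to look and compute and a tool call to move; the robot and the scene stay as the last step left them, time stands still between calls to the robot, and variables do not carry over. Pictures are saved under pics/ and viewed, at most 10 in all, crops included, and the job is handed in when it is done.

Besides the shell and the picture viewer there is one more tool, called as a command line: name --argument value ..., lists and objects as JSON in quotes. play_rows: Moves the arm, as the interface text tells. Its arguments: {"type":"object","properties":{"dp":{"type":"array"},"rot":{"type":"array"},"fingers":{"type":"number"},"grip_force":{"type":"number"}},"required":["dp","rot"]}

```bash
mkdir -p pics; python3 - <<'E'
from rig import telemetry, optics, r
import cv2,numpy as np
s=telemetry.sense();print({k:np.round(v,3) for k,v in s.items()})
for n in("side","top"):
    f=optics.grab_frame(n);cv2.imwrite(f"pics/{n}0.png",f["color"][:,:,::-1]);np.savez(f"{n}0.npz",**f)
    print(n,(-f["R"].T@f["t"]).round())
E
```

```text
{'clock': np.float64(0.0), 'qpos': array([ 1.149,  0.354,  1.634, -0.   ,  1.155, -0.002]), 'qvel': array([ 0.002,  0.   ,  0.002,  0.001, -0.003, -0.001]), 'joint_efforts': array([-2.0000e-03, -6.0525e+01, -3.4206e+01, -0.0000e+00,  9.0000e-03,
       -0.0000e+00]), 'eef_pos': array([254.548, 570.245, 204.15 ]), 'tcp_rot': array([-3.14 ,  0.   ,  2.722]), 'contact_force': array([-0.483, -0.044, -0.541]), 'wrist_torque': array([-0.014, -0.007,  0.031]), 'grasp_force': np.float64(0.0), 'opening': np.float64(1.001)}
side [420. 766. 438.]
top [405. -30. 977.]
```

View pics/side0.png

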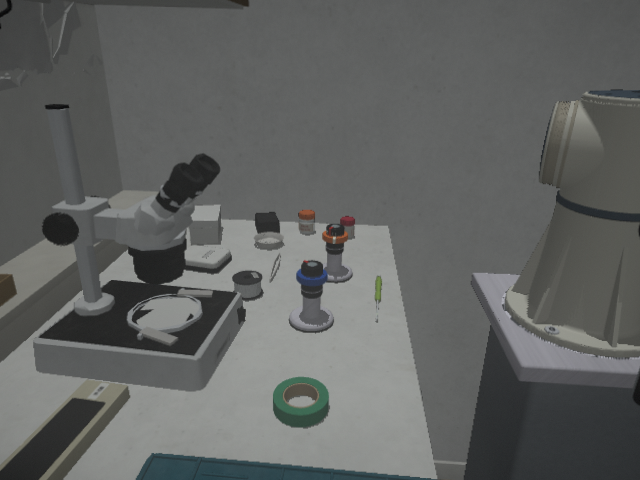

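View pics/top0.png

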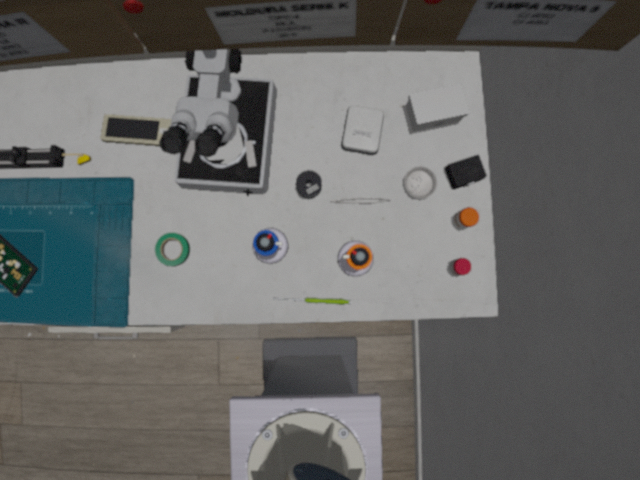

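The blue lens shows at top (266,242) and side (312,276), and the orange one at top (359,257). Next I triangulate and make enlarged crops.

```bash
cat > h.py <<'E'
import cv2,numpy as np
def ld(n): return dict(np.load(n))
def ray(f,p):
    u=cv2.undistortPoints(np.array([[p]],float),f["mtx"],f["D"])[0,0]
    d=f["R"].T@np.r_[u,1]; return -f["R"].T@f["t"],d/np.linalg.norm(d)
def tri(rs):
    A=sum(np.eye(3)-np.outer(d,d) for o,d in rs);b=sum((np.eye(3)-np.outer(d,d))@o for o,d in rs)
    return np.linalg.solve(A,b)
def plane(f,p,z):
    o,d=ray(f,p);return o+d*(z-o[2])/d[2]
def proj(f,X): return cv2.projectPoints(np.atleast_2d(np.array(X,float)),cv2.Rodrigues(f["R"])[0],f["t"],f["mtx"],f["D"])[0][:,0]
def mask(c,lo,hi,box):
    h=cv2.cvtColor(c,cv2.COLOR_RGB2HSV);m=cv2.inRange(h,lo,hi);k=np.zeros_like(m);x0,y0,x1,y1=box;k[y0:y1,x0:x1]=1;return m*k
E
python3 - <<'E'
from h import *
T=ld("top0.npz");S=ld("side0.npz")
c={}
for n,f,b in(("t",T,(240,220,300,270)),("s",S,(285,250,340,300))):
    m=mask(f["color"],(100,100,40),(130,255,255),b);ys,xs=np.nonzero(m)
    (cx,cy),rad=cv2.minEnclosingCircle(np.c_[xs,ys].astype(np.float32));c[n]=(cx,cy);print(n,cx,cy,rad,len(xs))
print("tri",tri([ray(T,c["t"]),ray(S,c["s"])]),"plane",plane(T,c["t"],85))
a=cv2.resize(T["color"][210:280,230:310],None,fx=5,fy=5,interpolation=3)
b=cv2.resize(S["color"][245:315,272:352],None,fx=5,fy=5,interpolation=3)
cv2.imwrite("pics/c1.png",np.hstack([a,b])[:,:,::-1])
E
```

```text
t 265.5 242.67391967773438 12.762463569641113 283
s 311.5 273.5 14.57748031616211 197
tri [471.53620482  66.05137748  88.99714404] plane [471.30150163  66.46009969  85.        ]
```

View pics/c1.png

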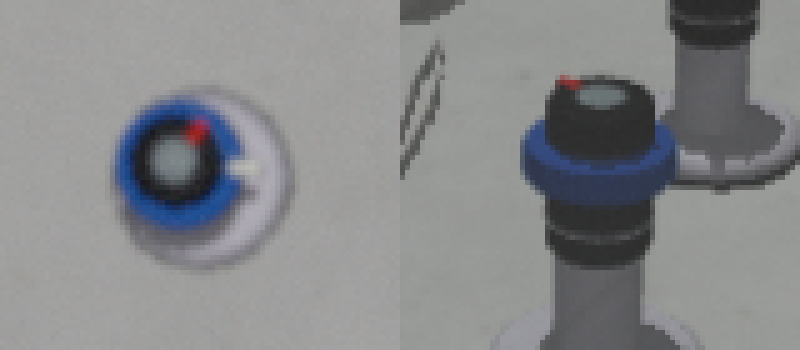

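Both views agree on the blue ring: centre (471,66), with height 89 mm measured against 85 given. The pointer faces about -95° and the mark about -42°, so the turn is roughly +50°. The fingers will close along world x, clear of the pointer. First I swing over to hover in front.

play_rows --dp '[[-0.63,-0.64,0],[-1.26,-1.28,0],[-1.89,-1.92,0],[-2.52,-2.56,0],[-3.15,-3.2,0]]' --rot '[[0,0,0],[0,0,0],[0,0,0],[0,0,0],[0,0,0]]' --fingers 1 --grip_force 25

```text
clock: 0.52
eef_pos: [317.6, 400.7, 204.5]
tcp_rot: [-3.141, -0.0, 2.722]
contact_force: [1.2, 0.6, 0.2]
opening: 0.999
grasp_force: 0.0
```

play_rows --dp '[[-0.63,-0.64,0],[-1.26,-1.28,0],[-1.89,-1.92,0],[-2.52,-2.56,0],[-3.15,-3.2,0]]' --rot '[[0,0,0],[0,0,0],[0,0,0],[0,0,0],[0,0,0]]'

```text
clock: 0.93
eef_pos: [380.6, 232.5, 204.8]
tcp_rot: [-3.141, -0.0, 2.722]
contact_force: [1.2, 0.2, -0.2]
opening: 1.002
grasp_force: 0.0
```

play_rows --dp '[[-0.63,-0.64,0],[-1.26,-1.28,0],[-1.89,-1.92,0],[-2.52,-2.56,0],[-3.15,-3.2,0]]' --rot '[[0,0,0],[0,0,0],[0,0,0],[0,0,0],[0,0,0]]'

```text
clock: 1.35
eef_pos: [443.5, 64.2, 204.9]
tcp_rot: [3.142, -0.0, 2.722]
contact_force: [1.6, 1.5, 0.2]
opening: 0.997
grasp_force: 0.0
```

play_rows --dp '[[0,0,0],[0,0,0],[0,0,0],[0,0,0],[0,0,0]]' --rot '[[0,0,1.1],[0,0,2.2],[0,0,3.3],[0,0,4.4],[0,0,5.5]]'

```text
clock: 1.77
eef_pos: [443.1, 65.7, 204.6]
tcp_rot: [-3.141, -0.0, 2.14]
contact_force: [-0.4, 0.6, -0.8]
opening: 1.002
grasp_force: 0.0
```

play_rows --dp '[[0,0,0],[0,0,0],[0,0,0],[0,0,0],[0,0,0]]' --rot '[[0,0,1.1],[0,0,2.2],[0,0,3.3],[0,0,4.4],[0,0,5.5]]'

```text
clock: 2.18
eef_pos: [443.1, 66.0, 204.6]
tcp_rot: [-3.141, 0.0, 1.564]
contact_force: [-0.3, -0.4, -0.1]
opening: 1.001
grasp_force: 0.0
```

play_rows --dp '[[0,0,0],[0,0,0]]' --rot '[[0,0,0],[0,0,0]]'

```text
clock: 2.35
eef_pos: [443.2, 66.0, 204.7]
tcp_rot: [-3.141, 0.0, 1.573]
contact_force: [0.2, 0.5, 0.2]
opening: 0.999
grasp_force: 0.0
```

```bash
cat >> h.py <<'E'
def wrist(name):
    from rig import telemetry,optics
    from scipy.spatial.transform import Rotation as Ro
    s=telemetry.sense();f=optics.grab_frame("wrist")
    M=np.eye(4);M[:3,:3]=Ro.from_euler("xyz",s["tcp_rot"]).as_matrix();M[:3,3]=s["eef_pos"]
    W=np.linalg.inv(M@f.pop("mount"));f["R"]=W[:3,:3];f["t"]=W[:3,3]
    np.savez(name+".npz",**f);cv2.imwrite(f"pics/{name}.png",f["color"][:,:,::-1])
    print(s["clock"],np.round(s["eef_pos"],1),np.round(s["tcp_rot"],3),np.round(s["qpos"],2),"f",np.round(s["contact_force"],1),s["opening"],s["grasp_force"])
    return f
E
python3 -c "
from h import *
f=wrist('w1');print((-f['R'].T@f['t']).round(1), proj(f,[471,66,85]))"
```

```text
2.35 [443.2  66.  204.7] [-3.141  0.     1.573] [ 0.14  0.07  1.99 -0.    1.08  0.14] f [0.2 0.5 0.2] 0.999428704471797 0.0
[442.7 139.6 373.3] [[365.97340179 224.23157314]]
```

View pics/w1.png

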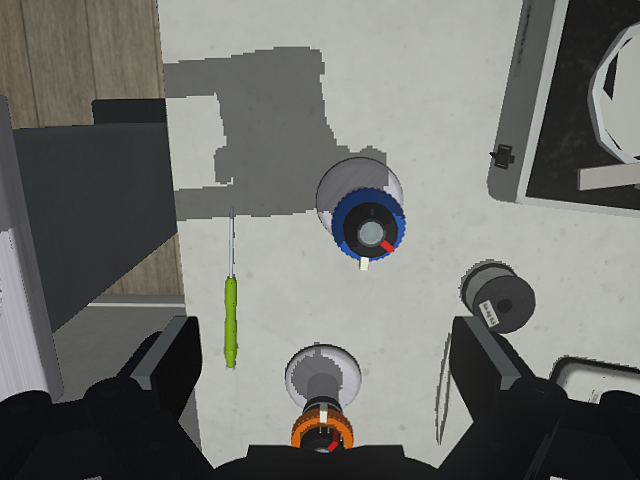

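The wrist view shows the blue ring at (369,224), its pointer tip at (364,268), the red mark at (388,246) and the lens top at (371,234). The orange lens is at (322,430), with its pointer up towards the blue one.

```bash
python3 - <<'E'
from h import *
T=ld("top0.npz");f=ld("w1.npz");c=f["color"]
def cen(m):
    ys,xs=np.nonzero(m);return np.array([xs.mean(),ys.mean()]),len(xs)
b=mask(c,(100,90,30),(130,255,255),(320,170,420,280));ys,xs=np.nonzero(b)
hull=cv2.convexHull(np.c_[xs,ys].astype(np.float32));e=cv2.fitEllipse(hull);print("ring",e)
red,n=cen(mask(c,(0,120,80),(8,255,255),(365,225,410,265))|mask(c,(172,120,80),(180,255,255),(365,225,410,265)));print("red",red,n)
w,n=cen(mask(c,(0,0,200),(180,40,255),(355,256,375,274)));print("white",w,n)
k,n=cen(mask(c,(0,0,90),(180,70,190),(355,218,387,250)));print("lens",k,n)
R=plane(f,e[0],86);print("ringc w",R,"tri",tri([ray(f,e[0]),ray(T,(265.5,242.7))]))
K=plane(f,k,108);M=plane(f,red,108);P=plane(f,w,88)
print("axis",K,"mark",M,"ptr",P)
for C in(R,K): print(np.degrees([np.arctan2(*(M-C)[[1,0]]),np.arctan2(*(P-C)[[1,0]])]),np.linalg.norm((M-C)[:2]),np.linalg.norm((P-C)[:2]))
print("orange",plane(f,(322,430),87))
E
```

```text
ring ((367.7557067871094, 224.09779357910156), (73.72679901123047, 74.11515808105469), 16.557661056518555)
red [386.87 245.98] 100
white [364.02105263 263.26315789] 95
lens [370.70428894 232.95936795] 443
ringc w [472.13185333  66.35548251  86.        ] tri [471.63777305  66.37417763  86.176821  ]
axis [471.96150059  66.10528305 108.        ] mark [482.75143791  57.38811664 108.        ] ptr [470.19995109  38.37158257  88.        ]
[-40.17834157 -93.94921712] 13.899252762167603 28.050506273838472
[-38.93466766 -93.63434918] 13.87125579843718 27.789587961560805
orange [ 440.67538756 -105.96061512   87.        ]
```

The centre is (472,66.2) with height 86, and both views agree. The turn needed is +54°. I centre over the ring, then descend to TCP z of about 62.

play_rows --dp '[[0,0.4,0],[0,0.72,0],[0,0.72,0.5],[0,0.72,1.0],[0,0.72,1.5]]' --rot '[[0,0,0],[0,0,0],[0,0,0],[0,0,0],[0,0,0]]'

```text
clock: 2.82
eef_pos: [473.2, 66.0, 144.3]
tcp_rot: [3.14, -0.0, 1.572]
contact_force: [0.2, -0.2, -0.1]
opening: 0.997
grasp_force: 0.0
```

play_rows --dp '[[0,0,0.5],[0,0,1.0],[0,0,1.5],[0,0,2.0],[0,0,2.05]]' --rot '[[0,0,0],[0,0,0],[0,0,0],[0,0,0],[0,0,0]]'

```text
clock: 3.23
eef_pos: [470.5, 65.7, 60.0]
tcp_rot: [-3.137, 0.001, 1.572]
contact_force: [-0.3, 0.2, 0.6]
opening: 1.001
grasp_force: 0.0
```

play_rows --dp '[[0,0,0],[0,0,0]]' --rot '[[0,0,0],[0,0,0]]'

```text
clock: 3.4
eef_pos: [472.9, 66.0, 63.5]
tcp_rot: [3.141, -0.0, 1.571]
contact_force: [0.1, -0.4, -0.9]
opening: 1.003
grasp_force: 0.0
```

```bash
python3 -c "
from h import *
f=wrist('w2')"
```

```text
3.4 [472.9  66.   63.5] [ 3.141 -0.     1.571] [ 0.14  0.32  2.06 -0.    0.76  0.14] f [ 0.1 -0.4 -0.9] 1.0029965785611747 0.0
```

View pics/w2.png

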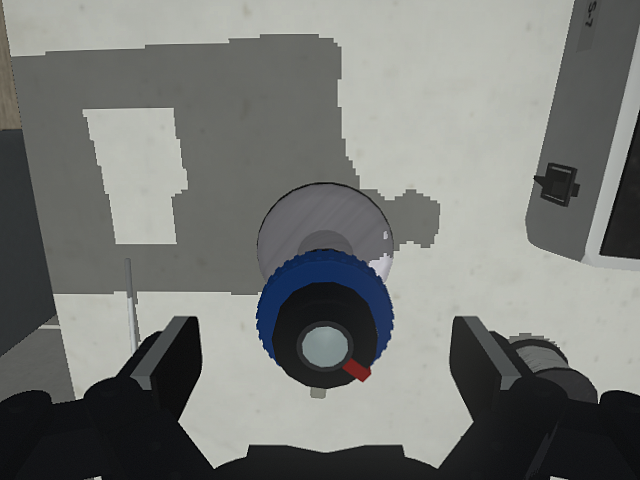

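The ring (centre x=326) sits midway between the pads (inner edges at 200 and 452), and the pointer at (318,393) is well clear. Now I close.

play_rows --dp '[[0,0,0],[0,0,0],[0,0,0],[0,0,0],[0,0,0]]' --rot '[[0,0,0],[0,0,0],[0,0,0],[0,0,0],[0,0,0]]' --fingers 0.5 --grip_force 25

```text
clock: 3.87
eef_pos: [472.4, 66.0, 63.2]
tcp_rot: [3.141, -0.0, 1.57]
contact_force: [-0.2, -0.3, 0.5]
opening: 0.497
grasp_force: 0.0
```

play_rows --dp '[[0,0,0],[0,0,0],[0,0,0],[0,0,0],[0,0,0]]' --rot '[[0,0,0],[0,0,0],[0,0,0],[0,0,0],[0,0,0]]'

```text
clock: 4.28
eef_pos: [472.1, 66.0, 62.8]
tcp_rot: [-3.141, 0.0, 1.57]
contact_force: [0.4, -0.6, -0.9]
opening: 0.501
grasp_force: 0.0
```

There is no contact at 0.5, so I look before closing further.

```bash
python3 -c "
from h import *
f=wrist('w3')
S=__import__('rig').optics.grab_frame('side')['color'][200:340,240:400]
a=cv2.resize(f['color'][200:480,160:480],(400,350));b=cv2.resize(S,(400,350),interpolation=3)
cv2.imwrite('pics/c3.png',np.hstack([a,b])[:,:,::-1])"
```

```text
4.2833 [472.1  66.   62.8] [-3.141  0.     1.57 ] [0.14 0.32 2.06 0.   0.75 0.14] f [ 0.4 -0.6 -0.9] 0.5011315382843902 0.0
```

View pics/c3.png

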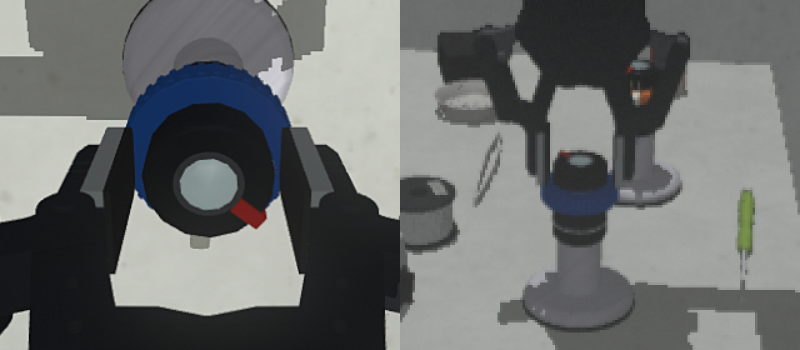

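The fingertips are above the ring, beside the upper collar, so I must not close here. I compute the tip height from the side view.

```bash
python3 -c "
from h import *
S=ld('side0.npz')
for x in(442,502):
  for z in(63,70,79,85,91,97): 
    p=proj(S,[x,66,z])[0];print(x,z,((p-[240,200])*2.5).round())
p=proj(S,[[447,66,85],[497,66,85]]);print((p-[240,200])*2.5)
"
```

```text
442 63 [223. 221.]
442 70 [224. 212.]
442 79 [224. 199.]
442 85 [224. 191.]
442 91 [224. 183.]
442 97 [225. 175.]
502 63 [134. 217.]
502 70 [134. 207.]
502 79 [133. 195.]
502 85 [133. 187.]
502 91 [133. 179.]
502 97 [133. 171.]
[[216.64742554 190.96739861]
 [141.01436585 187.459158  ]]
```

play_rows --dp '[[0,0,0],[0,0,0],[0,0,0],[0,0,0],[0,0,0]]' --rot '[[0,0,0],[0,0,0],[0,0,0],[0,0,0],[0,0,0]]' --fingers 1

```text
clock: 4.8
eef_pos: [472.2, 66.0, 62.9]
tcp_rot: [-3.142, 0.0, 1.57]
contact_force: [0.4, 0.0, 0.3]
opening: 1.002
grasp_force: 0.0
```

In the side view the tips stood at z≈92 and the body at about 163, some 25 mm higher than I planned. Lowering 22 mm is safe on either reading, since the body stays above the 108 mm lens top. I then close only to 0.66 (56 mm, wider than the ring) and look.

play_rows --dp '[[0,0,0.2],[0,0,0.4],[0,0,0.55],[0,0,0.55],[0,0,0.55]]' --rot '[[0,0,0],[0,0,0],[0,0,0],[0,0,0],[0,0,0]]'

```text
clock: 5.22
eef_pos: [471.6, 65.9, 40.1]
tcp_rot: [-3.14, 0.0, 1.57]
contact_force: [0.1, -0.5, 0.3]
opening: 0.999
grasp_force: 0.0
```

play_rows --dp '[[0,0,0],[0,0,0],[0,0,0],[0,0,0],[0,0,0]]' --rot '[[0,0,0],[0,0,0],[0,0,0],[0,0,0],[0,0,0]]' --fingers 0.66

```text
clock: 5.63
eef_pos: [472.4, 66.0, 41.1]
tcp_rot: [3.141, -0.0, 1.57]
contact_force: [-0.8, 0.9, 0.3]
opening: 0.659
grasp_force: 0.0
```

```bash
python3 -c "
from h import *
f=wrist('w4')
S=__import__('rig').optics.grab_frame('side')['color'][200:340,240:400]
a=cv2.resize(f['color'][200:480,160:480],(400,350));b=cv2.resize(S,(400,350),interpolation=3)
cv2.imwrite('pics/c4.png',np.hstack([a,b])[:,:,::-1])"
```

```text
5.6333 [472.4  66.   41.1] [ 3.141 -0.     1.57 ] [ 0.14  0.36  2.08 -0.    0.7   0.14] f [-0.8  0.9  0.3] 0.658680361553128 0.0
```

View pics/c4.png

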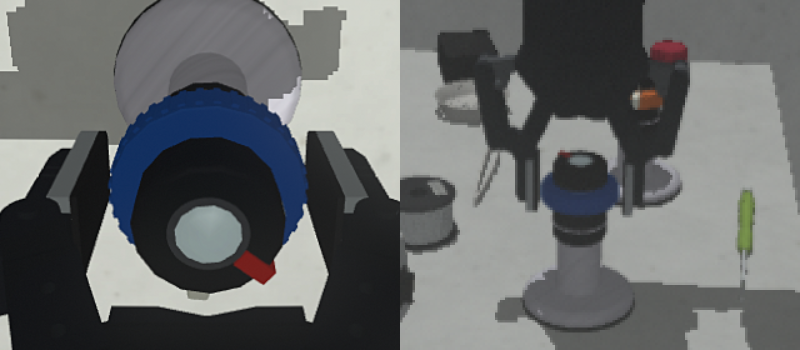

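The tips now stand at z≈69 on both sides of the ring, spanning it (79 to 91), and the body is about 30 mm above the collar. The ring is centred, so I close.

play_rows --dp '[[0,0,0],[0,0,0],[0,0,0],[0,0,0],[0,0,0]]' --rot '[[0,0,0],[0,0,0],[0,0,0],[0,0,0],[0,0,0]]' --fingers 0.52 --grip_force 25

```text
clock: 6.15
eef_pos: [472.7, 66.0, 41.2]
tcp_rot: [3.141, -0.0, 1.57]
contact_force: [0.2, -0.9, 4.7]
opening: 0.575
grasp_force: 25.4
```

play_rows --dp '[[0,0,0],[0,0,0],[0,0,0]]' --rot '[[0,0,0],[0,0,0],[0,0,0]]'

```text
clock: 6.4
eef_pos: [472.7, 66.0, 41.2]
tcp_rot: [3.141, -0.0, 1.57]
contact_force: [0.1, -0.7, 6.4]
opening: 0.573
grasp_force: 25.4
```

The ring is gripped (0.575 ≈ 49 mm, 25 N). Now I turn +54°, which is -9 units about tool z.

play_rows --dp '[[0,0,0],[0,0,0],[0,0,0],[0,0,0],[0,0,0]]' --rot '[[0,0,-0.8],[0,0,-1.6],[0,0,-2.4],[0,0,-3.2],[0,0,-4]]'

```text
clock: 6.82
eef_pos: [472.6, 66.0, 41.2]
tcp_rot: [3.141, 0.0, 1.993]
contact_force: [0.3, -1.5, 6.7]
opening: 0.574
grasp_force: 25.4
```

play_rows --dp '[[0,0,0],[0,0,0],[0,0,0],[0,0,0],[0,0,0]]' --rot '[[0,0,-1],[0,0,-2],[0,0,-3],[0,0,-4],[0,0,-5]]'

```text
clock: 7.23
eef_pos: [472.6, 66.0, 41.2]
tcp_rot: [3.141, 0.001, 2.517]
contact_force: [0.3, -1.1, 5.6]
opening: 0.573
grasp_force: 25.5
```

play_rows --dp '[[0,0,0],[0,0,0],[0,0,0],[0,0,0]]' --rot '[[0,0,0],[0,0,0],[0,0,0],[0,0,0]]'

```text
clock: 7.57
eef_pos: [472.5, 66.0, 41.2]
tcp_rot: [3.141, 0.001, 2.513]
contact_force: [-0.2, -1.6, 5.9]
opening: 0.569
grasp_force: 25.5
```

```bash
python3 -c "
from h import *
f=wrist('w5')"
```

```text
7.5667 [472.5  66.   41.2] [3.141e+00 1.000e-03 2.513e+00] [ 0.14  0.36  2.08 -0.    0.7  -0.81] f [-0.2 -1.6  5.9] 0.5691391242593857 25.475147366523743
```

View pics/w5.png

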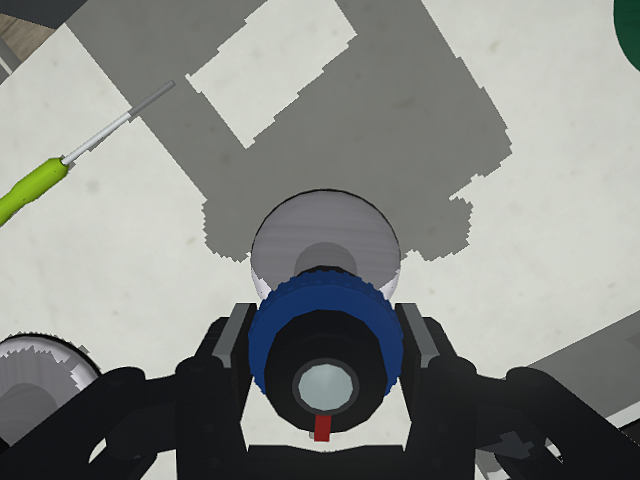

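The red mark (322,428) now nearly covers the pointer, whose edge shows at (312,436). I release, lift, and check from above.

play_rows --dp '[[0,0,0],[0,0,0],[0,0,0],[0,0,0],[0,0,0]]' --rot '[[0,0,0],[0,0,0],[0,0,0],[0,0,0],[0,0,0]]' --fingers 1

```text
clock: 8.03
eef_pos: [472.0, 66.0, 40.7]
tcp_rot: [-3.141, -0.0, 2.512]
contact_force: [1.0, -0.4, -0.1]
opening: 0.998
grasp_force: 0.0
```

play_rows --dp '[[0,0,-0.6],[0,0,-1.4],[0,0,-2.2],[0,0,-3],[0,0,-3.8]]' --rot '[[0,0,0],[0,0,0],[0,0,0],[0,0,0],[0,0,0]]'

```text
clock: 8.45
eef_pos: [471.7, 65.9, 194.3]
tcp_rot: [-3.141, -0.0, 2.512]
contact_force: [0.4, 0.3, -0.5]
opening: 0.997
grasp_force: 0.0
```

play_rows --dp '[[0,0,0],[0,0,0],[0,0,0],[0,0,0]]' --rot '[[0,0,0],[0,0,0],[0,0,0],[0,0,0]]'

```text
clock: 8.78
eef_pos: [471.2, 65.9, 191.5]
tcp_rot: [-3.14, -0.002, 2.512]
contact_force: [-0.3, -0.1, -0.3]
opening: 0.999
grasp_force: 0.0
```

```bash
python3 -c "
from h import *
f=wrist('w6');c=f['color']
C=np.array([472,66.2])
x,y=proj(f,[472,66.2,95])[0].astype(int);print(x,y)
for deg in(-30,-35,-40,-45,-50):
  d=np.radians(deg);print(deg,proj(f,[472+30*np.cos(d),66.2+30*np.sin(d),88])[0].round(1),proj(f,[472+14*np.cos(d),66.2+14*np.sin(d),108])[0].round(1))
x0,y0=x-60,y-40
cv2.imwrite('pics/c6.png',cv2.resize(c[y0:y0+100,x0:x0+120],None,fx=5,fy=5)[:,:,::-1]);print(x0,y0)"
```

```text
8.7833 [471.2  65.9 191.5] [-3.140e+00 -2.000e-03  2.512e+00] [ 0.14  0.14  1.96 -0.    1.05 -0.81] f [-0.3 -0.1 -0.3] 0.9992811355439803 0.0
327 234
-30 [331.6 274.2] [329.4 261.7]
-35 [327.7 274.4] [327.4 261.9]
-40 [323.8 274.3] [325.5 261.8]
-45 [320.  273.9] [323.5 261.6]
-50 [316.2 273.2] [321.6 261.2]
267 194
```

View pics/c6.png

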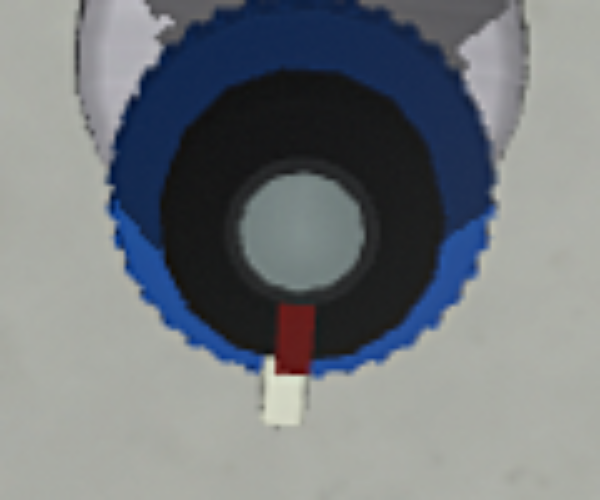

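The pointer (323.8,274) sits at -40° and the mark (326,262) at about -39°, so they are aligned within about 2°. The gripper is clear, so I hand in.

```bash
python3 -c "
from rig import r
print(r.sign_off())"
```

```text
the job is handed in; nothing more can be done
None
```

I turned the blue ring about 54°, so its pointer now sits within about 2° of the red mark by the wrist camera, released it, and handed the job in at about 9 s with the arm clear; the collars and the orange lens showed no sign of contact, and the sign-off returned no verdict.

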